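# Fit a spring channel nut and slide it home in the meter cradle's slot

## Robot

A 6-joint arm with a two-finger parallel gripper is mounted at the origin on the work surface. World frame = base frame: x ahead of the robot, y to its left, z up, the work surface at z = 0. Lengths are in m, angles in rad, forces in N, time in s.
With the tool pointing down it reaches from about 0.35 to 0.975 m from the base axis. Payload 4.9 kg.
Tool frame: the origin (TCP) lies at the very end of the fingers, on their centre line; the grasp point (between the pads) lies manip.grip_point_offset behind it (manip.grip_point_offset is the distance from the TCP to the grasp point, in m); z points along the fingers, y is the line along which they close (so a half turn about z gives the same grasp; the last joint's range is limited). The gripper opens to 85 mm and grips with 20 to 120 N. Pads are 22 mm wide; open, the fingers measure 114 mm over their backs; the gripper's body (76 mm by 85 mm) begins 54 mm behind the grasp point. The pads swing forward as they close: fully open they stand 13 mm farther back than shut.
Start: joints at [1.209, 0.053, 1.613, -0, 1.476, -0.119], TCP at [0.15, 0.607, 0.21] pointing down, gripper open.
Joint ranges: [-3.01, 3.01], [-1.01, 2.22], [0.06, 2.58], [-1.02, 4.17], [0.09, 2.62], [-3.14, 3.14]. Speed limits (rad/s): [2.57, 2.57, 3.14, 3.14, 3.14, 3.14].

## Interface

Orientations are given as a unit quaternion [w, x, y, z].
In Python, from plant import manip gives the robot as it stands.
- The arm moves only by the shell command python3 -m crank 'ROWS' [OPENING]. ROWS is JSON, a list of rows, each an object of numbers: "x", "y", "z": the shift along the tool's x, y, z in cm; "turn": the turn about the tool's z in rad. In form: [{"x": .., "y": .., "z": .., "turn": ..}, ...]. A call has 1 to 5 rows; each row shifts and turns the commanded pose from where the row before left it, along the tool's axes as they then stand; what a row does not reach is not made up. A row lasts 1/10 s, in which the tool goes at most 50 mm and 8.59 degrees, less where a joint would pass 70% of its speed; a pose out of reach is approached as far as the arm can. A call with a gripper value outside its range is refused whole. OPENING is the opening in per cent of the stroke, from 0 (shut) to 100 (fully open), set as the call begins (- or left out, the last holds). The fingers move at their own pace and stop on an object; the grip force is fixed at half the most. Time passes only in rows, so rows that do not move let the fingers close. It gives the time, the measured TCP pose, the force, the opening and the grip force at its end, in the units of the state.
- manip.state(): the state, without advancing time (a new reading comes with each control period).
- manip.grab_frame(name): name is "scene" or "top" or "wrist"; returns (picture, depth): 480x640x3 uint8, red, green, blue; 480x640 float32, m along the optical axis (not along the pixel's ray), 0 where there is no reading.
- manip.camera_model(name): a dict with "mtx" (3x3 intrinsics, pixels), "k1" (the pictures are not rectified: a ray, as slopes to the right and down, at radius r is drawn at 1 + k1 r^2 times it, then the intrinsics apply), "world_to_cam" (4x4, takes a point from world to camera coordinates). Camera axes: x right, y down, z forward; pixel columns grow to the right and rows downward; lengths in m; the calibration is good to about 2 mm. A picture is of the moment at which its call begins: read the wrist's pose just before it. camera_model takes no time and is no camera call; for the wrist camera it gives the pose at the moment of the call.
- manip.job_done(): hands the job in; it is judged then, once.
The state is a dict: "time": time; "joint_pos": joint angles; "joint_vel": joint speeds; "joint_efforts": joint torques, N m; "tool_pos": TCP position; "tool_rot": TCP orientation; "contact_force": force on the tool from outside, world axes, zero at the start; "ft_torque": the same for the moment, N m; "gripper_width": opening from 0.0 (shut) to 1.0 (fully open); "grasp_force": force on a finger pad.
Only numpy, scipy, OpenCV 4.12 (cv2) and the standard library are available. Lean on these libraries where they do the work, as an engineer would, in place of code of your own. Each camera call takes 0.05 s, during which the arm holds its last target. There are 200 camera calls.

## Task

Get the meter cradle ready to be clamped to the instrument rail: take the spring channel nut with the wing grip out of the wooden block, push it down into the open part of the channel against its spring and turn it a quarter turn clockwise (seen from above), so that the spring lifts its grooves onto the channel lips. Then slide it along the channel until its stud is fully home against the end of the open slot in the cradle's foot, and leave it there, upright and caught. Feel your way and press gently, and leave everything else on the bench where it is.

Things in the scene. Friction and masses are not known exactly. Their poses are not given: they have to be found in the camera images.
- nut_grip (a point): Centre of the black wing grip on the spring channel nut (loose, 95 g), half-way up it: an upright bar 42 mm long (x), 12 mm thick (y; pinch it here from above), 24 mm high. Below the bar a bare 8 mm stud runs 26 mm down to the steel nut plate. x = long side of wing and plate, z = up the stud. It stands in one of the block's holes, plate on the block, spring hanging in the hole.
- nut: The whole nut; origin: centre of the plate's underside, 47 mm below nut_grip. Plate 34.5 mm long (x), 20 mm wide (y), 9 mm thick, lower edge chamfered 1 mm. In its top two grooves along y, 5 mm wide, 2.5 mm deep, centred 12 mm either side of the stud. Two opposite corners are rounded: inside the channel it turns only clockwise from above; the walls stop it a few degrees past 90.
- nut_stud (a point): Point on the nut's stud axis, 31 mm below nut_grip, 7 mm above the plate; axes as nut_grip. Below the nut plate a 14 mm wide coil spring stands 30 mm down (stiff sideways), solid at 20.5 mm; 0.6 N per mm with 1.8 N preload, about 7.5 N just before solid. It presses on the channel floor and lifts the nut.
- rail: Plywood board 90 (x) by 510 (y) by 12 mm, fixed, origin under its centre. On it, along y, a 480 mm strut channel 41 mm wide and high, open side up. Channel and cradle were screwed down by eye: they lie up to 12 mm to either side (x) of its centre line and packed 0 to 8 mm up, parallel to it. This differs each time, is not measured here, and must be seen or felt.
- rail_mouth (a point): Board's centre line, 53 mm above its underside: channel top if unpacked and centred. From the true channel top: lips reach 7 mm down, floor 39 mm. Slot between lips 22 mm wide, lips 2 mm thick; inner walls 37 mm apart. The nut goes in with its x along the rail's y; caught, its x is across. nut_grip is 33.5 mm above the true top when caught, below 31 to turn, 28.5 with the spring solid.
- slot_home (a point): Where the stud's axis stands, along the rail (y, exact), when the stud touches the end of the open slot in the cradle's foot; its x and z share the channel's uncertainty. Foot: aluminium plate 60 mm wide, 5 mm thick on the channel top; slot 12 mm wide, open to -y, mouth 26 mm to -y of here, flared to 18 mm. Channel open from there to -y. To +y: bolt head 13 mm high at 85 mm, meter from 120 mm.
- block: Fixed pale wood block 64 (x) by 236 (y) by 40 mm high, three 18 mm holes in a row along y, 80 mm apart. Origin: centre of its underside.
- star_screw: Loose screw with a round six-lobed black knob 34 mm wide, in another hole of the block, 30 mm high above it; leave it there. Origin at the block's top.
- hex_bolt: Loose steel bolt with a 17 mm hexagon and washer in the third hole of the block, 20 mm high above it; leave it there. Origin at the block's top.
- lens: Loose black camera lens 66 mm wide, 44 mm high, at the left; leave it there. Origin under its centre.
- pliers: Loose red-handled pliers 145 mm long, flat on the mat at the right; leave them there. Origin under the middle.
- screwdriver: Loose black-handled screwdriver 160 mm long, beyond the rail at the right; leave it there. Origin under the middle.
- organiser: Loose clear compartment tray 75 by 160 by 30 mm beyond the rail at the left; leave it there. Origin under its centre.
Not all that is in view belongs to the job. Leave any green or yellow look-alike of the nut alone.

How it is judged:
On the way, in this order (a step that is already met when the one before it is completed fails the run):
1. nut pushed down into the open channel, lengthwise (z of nut_grip in the frame of rail below 0.0925 m and angle between the x axis of nut and the y axis of rail, either way round below 0.35 rad and x of nut_stud in the frame of rail between -0.015 and 0.015 m and y of nut_stud in the frame of slot_home below -0.03 m), for 0.05 s.
2. nut turned a quarter, under both lips (z of nut_grip in the frame of rail between 0.0848 and 0.0965 m and angle between the x axis of nut and the x axis of rail, either way round below 0.13 rad and x of nut_stud in the frame of rail between -0.015 and 0.015 m and angle between nut's own z axis and vertical below 0.1 rad), for 0.2 s.
At the end, for the whole second after the job is handed in: Nut caught under the lips: grip 84.8 to 96.5 mm above the board's underside, long side across the channel within 0.13 rad, upright within 0.1 rad, within 15 mm of the board's centre line; stud at most 1.8 mm short of the slot's end; at rest and released (all of step 2 and y of nut_stud in the frame of slot_home between -0.0018 and 0.002 m and linear speed of nut below 0.01 m/s); the robot touches nothing.
It fails at once if nut forced against the channel or the cradle with more than 40 N (contact force between nut and rail above 40 N).
It fails at once if robot pressed on the rail or the cradle with more than 20 N (contact force between any of the fingers, the arm and rail above 20 N).
It fails at once if another thing moved more than 15 mm (distance of any of star_screw, hex_bolt, lens, pliers, screwdriver, organiser from where it was at the start of the episode above 0.015 m).
It also fails if it takes over 67 s, if anything falls off the work surface, if the arm or the gripper's body presses on something with over 40 N, if the wrist force passes 120 N, or if a joint passes its speed limit or range.

## Working session

There is one attempt and no reset: what is moved stays moved. The work goes in short steps, Python scripts to look and compute and a shell command to move; the robot and the scene stay as the last step left them, time stands still between calls to the robot, and variables do not carry over. Pictures are saved under pics/ and viewed, at most 10 in all, crops included, and the job is handed in when it is done.

```bash
mkdir -p pics; ls; cat > h.py <<'E'
import numpy as np,cv2
from plant import manip
def ray(M,u,v):
    K=np.array(M["mtx"]);k=M["k1"]
    d=np.array([(u-K[0,2])/K[0,0],(v-K[1,2])/K[1,1]]);s=d.copy()
    for _ in range(30): s=d/(1+k*(s@s))
    return np.array([s[0],s[1],1.])
def onplane(M,u,v,z):
    T=np.linalg.inv(np.array(M["world_to_cam"]));d=T[:3,:3]@ray(M,u,v);o=T[:3,3]
    return o+d*(z-o[2])/d[2]
def bydepth(M,u,v,D):
    T=np.linalg.inv(np.array(M["world_to_cam"]))
    return T[:3,:3]@(ray(M,u,v)*D)+T[:3,3]
E
python3 - <<'E'
from h import *
print(manip.grip_point_offset, manip.state())
for n in("top","scene"):
    M=manip.camera_model(n);p,d=manip.grab_frame(n);cv2.imwrite(f"pics/{n}0.png",p[...,::-1]);np.savez(f"{n}0.npz",p=p,d=d)
    print(n,M)
E
```

```text
pics
0.0187 {'time': 0.0, 'joint_pos': array([ 1.20900612e+00,  5.33343718e-02,  1.61430921e+00,  2.04909455e-05,
        1.47600757e+00, -1.18976614e-01]), 'joint_vel': array([ 0.00102523,  0.00065046,  0.0019945 , -0.00037393,  0.00153245,
       -0.00044826]), 'joint_efforts': array([ 2.62727852e-03, -3.93672502e+01, -3.70187473e+01,  5.53565189e-05,
        6.78362310e-03,  1.02606222e-06]), 'tool_pos': array([0.15001082, 0.60603615, 0.20896793]), 'tool_rot': array([-2.54943976e-04,  1.21109675e-01,  9.92638598e-01, -9.97227793e-04]), 'contact_force': array([0.05777953, 0.08556902, 0.39731866]), 'ft_torque': array([0.00541486, 0.0326207 , 0.03365183]), 'grasp_force': 0.0, 'gripper_width': 1.0015257182140263}
top {'mtx': array([[617.93958623,   0.        , 316.0814087 ],
       [  0.        , 617.93958623, 243.09350783],
       [  0.        ,   0.        ,   1.        ]]), 'k1': 0.02828312909802841, 'world_to_cam': array([[ 2.47438382e-02, -9.99693125e-01, -1.18254659e-03,
         1.80373232e-02],
       [-9.93008969e-01, -2.44417926e-02, -1.15480675e-01,
         5.12378455e-01],
       [ 1.15416334e-01,  4.03171451e-03, -9.93309023e-01,
         1.41568646e+00],
       [ 0.00000000e+00,  0.00000000e+00,  0.00000000e+00,
         1.00000000e+00]])}
scene {'mtx': array([[434.19402897,   0.        , 318.80825475],
       [  0.        , 434.19402897, 235.0200248 ],
       [  0.        ,   0.        ,   1.        ]]), 'k1': -0.05559913806708775, 'world_to_cam': array([[-0.63926098,  0.76890427,  0.01147219,  0.29186765],
       [ 0.50358277,  0.42985622, -0.74941846, -0.1886317 ],
       [-0.58116245, -0.47329679, -0.66199725,  1.2795792 ],
       [ 0.        ,  0.        ,  0.        ,  1.        ]])}
```

View pics/top0.png

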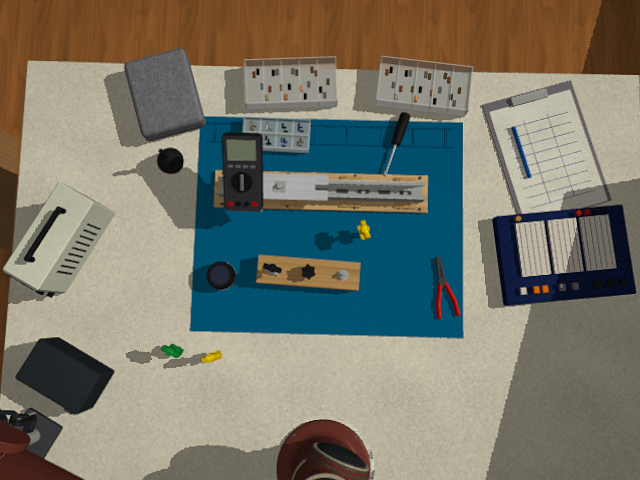

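View pics/scene0.png

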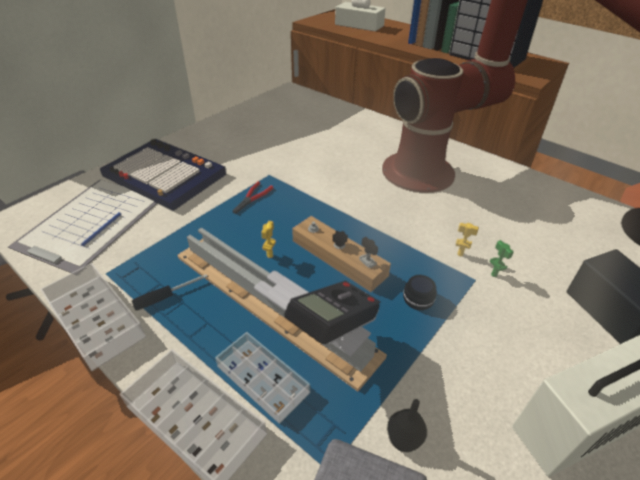

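The top view shows the nut in the block at about (272,268), with the star screw at (308,271) and the bolt at (342,274). The channel runs along row ~190, open from about col 328 to 418, and a yellow look-alike stands at (364,231). I'll measure these next.

```bash
python3 - <<'E'
from h import *
M=manip.camera_model("top");f=np.load("top0.npz");p,d=f["p"],f["d"]
for n,u,v,z in [("nut",272,268,.095),("star",308,271,.07),("bolt",342,274,.06),("yel",364,231,.09),("boardBL",216,208,.012),("boardTL",216,170,.012),("boardTR",428,176,.012),("boardBR",427,213,.012),("blkTL",258,256,.04),("blkTR",361,263,.04),("blkBR",359,291,.04),("blkBL",257,284,.04)]:
    print(n,onplane(M,u,v,z).round(4),bydepth(M,u,v,d[v,u]).round(4))
c=p[150:310,190:450,::-1];cv2.imwrite("pics/c.png",cv2.resize(c,(780,480),interpolation=cv2.INTER_CUBIC))
g=p[250:290,255:295].max(2)<60
ys,xs=np.nonzero(g);print(len(xs),xs.mean()+255,ys.mean()+250,cv2.minAreaRect(np.c_[xs,ys].astype(np.float32)))
E
```

```text
nut [0.4461 0.127  0.095 ] [0.4454 0.1263 0.104 ]
star [0.4431 0.0472 0.07  ] [0.4431 0.0472 0.0705]
bolt [ 0.4389 -0.0302  0.06  ] [ 0.4386 -0.03    0.0649]
yel [ 0.5347 -0.0765  0.09  ] [ 0.5343 -0.0762  0.0933]
boardBL [0.5921 0.2712 0.012 ] [0.5935 0.2726 0.0035]
boardTL [0.6844 0.2751 0.012 ] [0.6847 0.2754 0.0105]
boardTR [ 0.6821 -0.2332  0.012 ] [ 0.6851 -0.2354 -0.0007]
boardBR [ 0.5924 -0.2312  0.012 ] [ 0.5935 -0.2324  0.0053]
blkTL [0.4772 0.1644 0.04  ] [ 0.4811  0.1685 -0.0022]
blkTR [ 0.4668 -0.0744  0.04  ] [ 0.4695 -0.0766  0.0082]
blkBR [ 0.4021 -0.0708  0.04  ] [ 0.4035 -0.0733  0.0037]
blkBL [0.4124 0.1644 0.04  ] [ 0.4144  0.1685 -0.0024]
113 271.69026548672565 269.24778761061947 ((17.276470184326172, 23.905881881713867), (29.067975997924805, 20.477964401245117), 4.398705005645752)
```

View pics/c.png

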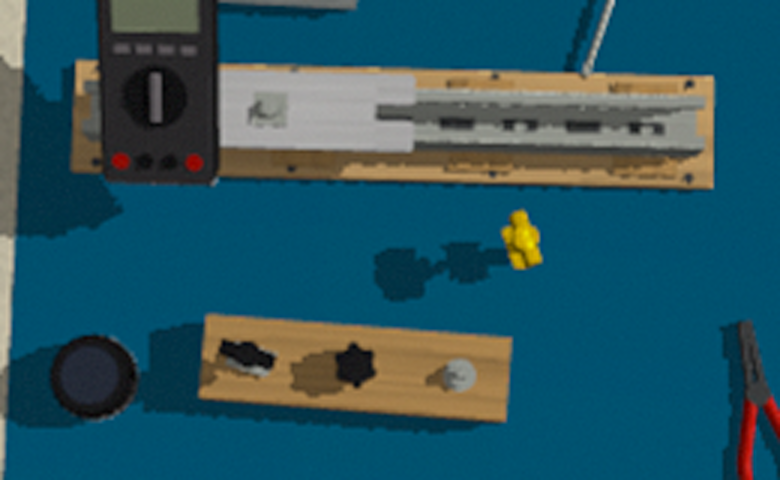

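The crop gives a board centre of about (0.638, 0.0205) with yaw close to 0, and the slotted foot at crop cols 375–413. The nut's wing runs from crop (220,342) to (272,362), about 69° from world x. I'm moving over the nut now.

```bash
python3 -m crank '[{"x":-3.3,"y":-3.2},{"x":-3.3,"y":-3.2},{"x":-3.3,"y":-3.2},{"x":-3.3,"y":-3.2},{"x":-3.3,"y":-3.2}]' && python3 -m crank '[{"x":-3.3,"y":-3.2},{"x":-3.3,"y":-3.2},{"x":-3.3,"y":-3.2},{"x":-3.3,"y":-3.2},{"x":-3.3,"y":-3.2}]' && python3 -m crank '[{"turn":0.14},{"turn":0.14},{"turn":0.14},{"turn":0.14},{"turn":0.14}]' && python3 -m crank '[{"turn":0.14},{"turn":0.14},{"turn":0.14},{"turn":0.14},{"turn":0.14}]' && python3 -m crank '[{"turn":0.14},{"turn":0.14},{}]'
```

```text
schema error: expected keys x, y, z, turn
```

```bash
python3 -m crank '[{"x":-3.3,"y":-3.2,"z":0,"turn":0},{"x":-3.3,"y":-3.2,"z":0,"turn":0},{"x":-3.3,"y":-3.2,"z":0,"turn":0},{"x":-3.3,"y":-3.2,"z":0,"turn":0},{"x":-3.3,"y":-3.2,"z":0,"turn":0}]' && python3 -m crank '[{"x":-3.3,"y":-3.2,"z":0,"turn":0},{"x":-3.3,"y":-3.2,"z":0,"turn":0},{"x":-3.3,"y":-3.2,"z":0,"turn":0},{"x":-3.3,"y":-3.2,"z":0,"turn":0},{"x":-3.3,"y":-3.2,"z":0,"turn":0}]' && python3 -m crank '[{"x":0,"y":0,"z":0,"turn":0.14},{"x":0,"y":0,"z":0,"turn":0.14},{"x":0,"y":0,"z":0,"turn":0.14},{"x":0,"y":0,"z":0,"turn":0.14},{"x":0,"y":0,"z":0,"turn":0.14}]' && python3 -m crank '[{"x":0,"y":0,"z":0,"turn":0.14},{"x":0,"y":0,"z":0,"turn":0.14},{"x":0,"y":0,"z":0,"turn":0.14},{"x":0,"y":0,"z":0,"turn":0.14},{"x":0,"y":0,"z":0,"turn":0.14}]' && python3 -m crank '[{"x":0,"y":0,"z":0,"turn":0.14},{"x":0,"y":0,"z":0,"turn":0.14},{"x":0,"y":0,"z":0,"turn":0}]'
```

```text
time: 0.6
tool_pos: [0.2723, 0.4099, 0.2096]
tool_rot: [-0.0, 0.121, 0.993, -0.0]
contact_force: [0.7, -0.8, 0.7]
gripper_width: 1.001
grasp_force: 0.0
time: 1.1
tool_pos: [0.394, 0.2149, 0.2099]
tool_rot: [0.0, 0.121, 0.993, 0.0]
contact_force: [-0.0, -0.6, -0.5]
gripper_width: 1.0
grasp_force: 0.0
time: 1.6
tool_pos: [0.3933, 0.2165, 0.2096]
tool_rot: [-0.0, 0.457, 0.89, -0.0]
contact_force: [-1.1, 0.8, -0.6]
gripper_width: 0.999
grasp_force: 0.0
time: 2.1
tool_pos: [0.3933, 0.2166, 0.2096]
tool_rot: [-0.0, 0.734, 0.679, -0.0]
contact_force: [0.7, 0.6, -0.7]
gripper_width: 0.997
grasp_force: 0.0
time: 2.4
tool_pos: [0.3933, 0.2166, 0.2097]
tool_rot: [-0.0, 0.82, 0.572, -0.0]
contact_force: [-0.1, 0.2, 0.0]
gripper_width: 1.0
grasp_force: 0.0
```

```bash
python3 -m crank '[{"x":-2.2,"y":2.7,"z":0,"turn":0},{"x":-2.2,"y":2.7,"z":0,"turn":0},{"x":-2.2,"y":2.7,"z":0,"turn":0},{"x":0,"y":0,"z":0,"turn":0}]' && python3 - <<'E'
from h import *
M=manip.camera_model("wrist");p,d=manip.grab_frame("wrist");cv2.imwrite("pics/w1.png",p[...,::-1]);np.savez("w1.npz",p=p,d=d)
T=np.linalg.inv(M["world_to_cam"]);print(T.round(4),M["mtx"][0,0])
E
```

```text
time: 2.8
tool_pos: [0.448, 0.1242, 0.2099]
tool_rot: [0.0, 0.82, 0.572, -0.0]
contact_force: [-0.6, 1.0, 0.0]
gripper_width: 1.003
grasp_force: 0.0
[[ 9.382e-01 -3.302e-01 -1.035e-01  4.763e-01]
 [-3.461e-01 -8.946e-01 -2.828e-01  1.962e-01]
 [ 8.000e-04  3.012e-01 -9.536e-01  3.721e-01]
 [ 0.000e+00  0.000e+00  0.000e+00  1.000e+00]] 409.79726498178877
```

View pics/w1.png

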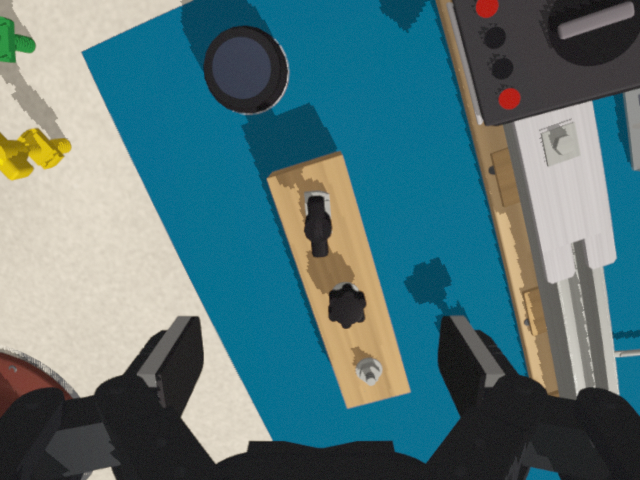

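The wrist view shows the wing as a dark bar at cols 305–331 and rows 194–256, the star knob at (347,305) and the bolt at (370,370). The slot end of the foot is at about (580,243).

```bash
cat > meas.py <<'E'
from h import *
import sys
f=np.load(sys.argv[1]);p,d=f["p"],f["d"]
E
python3 - <<'E'
from h import *
M=manip.camera_model("wrist");f=np.load("w1.npz");p,d=f["p"],f["d"]
m=((p.max(2)<70)).astype(np.uint8);n,l,s,c=cv2.connectedComponentsWithStats(m)
k=l[225,318];print(s[k],c[k])
ys,xs=np.nonzero(l==k)
P=np.array([bydepth(M,x,y,d[y,x]) for x,y in zip(xs,ys)]);print(np.percentile(P[:,2],[5,25,50,75,95]).round(4))
q=P[(P[:,2]>.092)&(P[:,2]<.112)]
r=cv2.minAreaRect((q[:,:2]*1000).astype(np.float32));print(len(q),r,q.mean(0),cv2.boxPoints(r))
Q=np.array([onplane(M,x,y,.099) for x,y in zip(xs,ys)])
print(cv2.minAreaRect((Q[:,:2]*1000).astype(np.float32)))
for v in range(192,260,4):
    r=np.nonzero((l==k)[v])[0]
    if len(r): a,b=onplane(M,r[0],v,.099),onplane(M,r[-1],v,.099); print(v,r[0],r[-1],a[:2].round(4),b[:2].round(4))
# channel points by depth
for u,v in [(580,243),(560,300),(600,300),(540,200),(600,200),(575,300)]: print(u,v,p[v,u],bydepth(M,u,v,d[v,u]).round(4))
E
```

```text
[ 305  196   26   61 1162] [317.43803787 225.86144578]
[0.0938 0.0986 0.0992 0.0997 0.1003]
1112 ((447.5432434082031, 127.083251953125), (41.53934097290039, 17.49858856201172), 70.57755279541016) [0.44794635 0.12823226 0.09904052] [[432.38528 110.40494]
 [448.8881  104.58612]
 [462.7012  143.76157]
 [446.1984  149.58038]]
((448.0158996582031, 128.41116333007812), (42.882137298583984, 17.32203483581543), 69.786865234375)
196 311 320 [0.4514 0.15  ] [0.4571 0.1479]
200 308 323 [0.4485 0.1482] [0.458  0.1447]
204 308 323 [0.4475 0.1456] [0.4571 0.1421]
208 308 323 [0.4465 0.143 ] [0.4561 0.1395]
212 309 325 [0.4462 0.1401] [0.4564 0.1364]
216 307 328 [0.4439 0.138 ] [0.4574 0.133 ]
220 306 329 [0.4423 0.1356] [0.4571 0.1301]
224 305 330 [0.4406 0.1332] [0.4568 0.1272]
228 305 330 [0.4396 0.1305] [0.4558 0.1245]
232 305 330 [0.4386 0.1278] [0.4548 0.1218]
236 307 328 [0.4388 0.1246] [0.4525 0.1196]
240 311 326 [0.4404 0.1209] [0.4502 0.1173]
244 312 326 [0.4401 0.118 ] [0.4492 0.1146]
248 312 327 [0.439  0.1152] [0.4489 0.1116]
252 312 327 [0.438  0.1124] [0.4479 0.1088]
256 314 323 [0.4383 0.1092] [0.4442 0.107 ]
580 243 [95 93 88] [0.6573 0.0161 0.0314]
560 300 [168 168 160] [ 0.6176 -0.0152  0.0585]
600 300 [189 188 179] [ 0.6522 -0.0285  0.0585]
540 200 [207 201 199] [0.6146 0.0803 0.0644]
600 200 [206 199 198] [0.6616 0.0634 0.064 ]
575 300 [126 125 118] [ 0.6499 -0.0473  0.0192]
```

```bash
python3 - <<'E'
from h import *
from scipy.spatial import cKDTree
for n in("wrist","top"):
    M=manip.camera_model(n);f=np.load({"wrist":"w1.npz","top":"top0.npz"}[n]);p,d=f["p"],f["d"]
    v,u=np.mgrid[0:480,0:640]
    T=np.linalg.inv(M["world_to_cam"]);K=M["mtx"]
    a,b=(u-K[0,2])/K[0,0],(v-K[1,2])/K[1,1];sa,sb=a.copy(),b.copy()
    for _ in range(20): r=1+M["k1"]*(sa**2+sb**2);sa,sb=a/r,b/r
    P=np.stack([sa*d,sb*d,d],-1)@T[:3,:3].T+T[:3,3]
    def prof(y,z0,z1):
        m=(abs(P[...,1]-y)<.004)&(P[...,2]>z0)&(P[...,2]<z1)&(P[...,0]>.58)&(P[...,0]<.70)&(d>0)
        x=np.sort(P[...,0][m]);
        if len(x)<4: return
        g=np.diff(x);i=g.argmax();print(n,y,"x",x[0].round(4),x[-1].round(4),"gap",x[i].round(4),x[i+1].round(4),"zmed",np.median(P[...,2][m]).round(4))
    for y in(.08,.06,.04,.02,.01,0,-.005,-.02,-.03,-.05,-.07,-.1,-.13,-.16): prof(y,.05,.075)
    # slot end: foot pts / low pts along centre
    for x in (.634,.638,.642,.646):
        m=(abs(P[...,0]-x)<.002)&(P[...,2]>.06)&(P[...,2]<.07)&(abs(P[...,1])<.1)&(d>0)
        if m.any(): print(n,"x",x,"foot min y",np.sort(P[...,1][m])[:4].round(4))
E
```

```text
wrist 0.08 x 0.608 0.6692 gap 0.6497 0.6502 zmed 0.0633
wrist 0.06 x 0.6074 0.6685 gap 0.6611 0.6616 zmed 0.0633
wrist 0.04 x 0.6076 0.6689 gap 0.6683 0.6689 zmed 0.0633
wrist 0.02 x 0.6075 0.6688 gap 0.6321 0.6431 zmed 0.0633
wrist 0.01 x 0.6078 0.669 gap 0.6318 0.6437 zmed 0.0632
wrist 0 x 0.6172 0.6588 gap 0.6278 0.6478 zmed 0.0579
wrist -0.005 x 0.6172 0.6588 gap 0.6278 0.6478 zmed 0.0579
wrist -0.02 x 0.6168 0.659 gap 0.6268 0.6482 zmed 0.058
wrist -0.03 x 0.6171 0.659 gap 0.6276 0.6484 zmed 0.0578
wrist -0.05 x 0.6166 0.6594 gap 0.6269 0.6484 zmed 0.0579
wrist -0.07 x 0.6167 0.6589 gap 0.6279 0.6487 zmed 0.0579
wrist -0.1 x 0.6168 0.6591 gap 0.6271 0.6483 zmed 0.058
wrist -0.13 x 0.6168 0.6588 gap 0.6181 0.6485 zmed 0.0577
wrist x 0.634 foot min y [0.0173 0.0245 0.0257 0.0278]
wrist x 0.638 foot min y [0.0366 0.0368 0.0369 0.0371]
wrist x 0.642 foot min y [0.0122 0.013  0.0133 0.0141]
wrist x 0.646 foot min y [0.007  0.0081 0.0081 0.0081]
top 0.08 x 0.6073 0.6664 gap 0.6365 0.6393 zmed 0.065
top 0.06 x 0.6071 0.6664 gap 0.6525 0.6549 zmed 0.0646
top 0.04 x 0.6069 0.6672 gap 0.6071 0.6097 zmed 0.0654
top 0.02 x 0.6069 0.667 gap 0.6311 0.6425 zmed 0.0648
top 0.01 x 0.6074 0.667 gap 0.6304 0.643 zmed 0.065
top 0 x 0.6159 0.6565 gap 0.6262 0.6471 zmed 0.0593
top -0.005 x 0.6158 0.6567 gap 0.6258 0.6474 zmed 0.0593
top -0.02 x 0.6157 0.6574 gap 0.6243 0.6476 zmed 0.0587
top -0.03 x 0.616 0.6576 gap 0.6255 0.6474 zmed 0.0586
top -0.05 x 0.6159 0.6572 gap 0.6254 0.6477 zmed 0.0601
top -0.07 x 0.6154 0.6562 gap 0.6258 0.6476 zmed 0.0597
top -0.1 x 0.6151 0.6573 gap 0.6262 0.6469 zmed 0.0582
top -0.13 x 0.6159 0.6581 gap 0.6245 0.646 zmed 0.0592
top -0.16 x 0.6158 0.6565 gap 0.6251 0.6478 zmed 0.0579
top x 0.634 foot min y [0.0362 0.0384 0.0385 0.0408]
top x 0.638 foot min y [0.0363 0.0385 0.0409 0.0432]
top x 0.642 foot min y [0.0087 0.011  0.0133 0.0156]
top x 0.646 foot min y [-0.0929 -0.0833 -0.0766 -0.072 ]
```

```bash
python3 -m crank '[{"x":0.41,"y":-0.14,"z":3,"turn":-0.085},{"x":0,"y":0,"z":3,"turn":0},{"x":0,"y":0,"z":0,"turn":0}]' 50
```

```text
time: 3.15
tool_pos: [0.4431, 0.1316, 0.1453]
tool_rot: [-0.003, 0.794, 0.608, -0.004]
contact_force: [-0.3, -0.9, -1.1]
gripper_width: 0.517
grasp_force: 0.0
```

```bash
python3 -m crank '[{"x":0,"y":0,"z":0,"turn":0},{"x":0,"y":0,"z":0,"turn":0}]'
```

```text
time: 3.35
tool_pos: [0.4479, 0.1317, 0.1522]
tool_rot: [0.001, 0.795, 0.607, 0.001]
contact_force: [0.1, -0.6, 0.1]
gripper_width: 0.499
grasp_force: 0.0
```

```bash
python3 -m crank '[{"x":-0.33,"y":0.09,"z":1.5,"turn":0},{"x":0,"y":0,"z":1.5,"turn":0},{"x":0,"y":0,"z":1.5,"turn":0},{"x":0,"y":0,"z":1.5,"turn":0},{"x":0,"y":0,"z":0,"turn":0}]' && python3 -m crank '[{"x":0,"y":0,"z":0,"turn":0},{"x":0,"y":0,"z":0,"turn":0}]'
```

```text
time: 3.85
tool_pos: [0.4444, 0.1273, 0.0864]
tool_rot: [-0.002, 0.795, 0.607, -0.003]
contact_force: [-1.0, -0.1, -0.0]
gripper_width: 0.5
grasp_force: 0.0
time: 4.05
tool_pos: [0.4474, 0.1278, 0.0907]
tool_rot: [0.0, 0.795, 0.607, 0.0]
contact_force: [0.3, 0.4, -1.2]
gripper_width: 0.498
grasp_force: 0.0
```

```bash
python3 -m crank '[{"x":0,"y":0,"z":0.7,"turn":0},{"x":0,"y":0,"z":0.7,"turn":0},{"x":0,"y":0,"z":0.6,"turn":0},{"x":0,"y":0,"z":0,"turn":0},{"x":0,"y":0,"z":0,"turn":0}]' && python3 -m crank '[{"x":0,"y":0,"z":0,"turn":0},{"x":0,"y":0,"z":0,"turn":0},{"x":0,"y":0,"z":0,"turn":0},{"x":0,"y":0,"z":0,"turn":0},{"x":0,"y":0,"z":0,"turn":0}]' 0
```

```text
time: 4.55
tool_pos: [0.4468, 0.1277, 0.0699]
tool_rot: [-0.0, 0.795, 0.607, -0.0]
contact_force: [-0.3, 0.6, -0.2]
gripper_width: 0.497
grasp_force: 0.0
time: 5.05
tool_pos: [0.4475, 0.1278, 0.0708]
tool_rot: [0.0, 0.795, 0.607, 0.0]
contact_force: [0.2, 0.3, 2.8]
gripper_width: 0.114
grasp_force: 60.3
```

```bash
python3 -m crank '[{"x":0,"y":0,"z":-1,"turn":0},{"x":0,"y":0,"z":-2,"turn":0},{"x":0,"y":0,"z":-2,"turn":0},{"x":0,"y":0,"z":-2,"turn":0},{"x":0,"y":0,"z":-2,"turn":0}]' && python3 -m crank '[{"x":0,"y":0,"z":-1,"turn":-0.09},{"x":0,"y":0,"z":0,"turn":-0.09},{"x":0,"y":0,"z":0,"turn":-0.087},{"x":0,"y":0,"z":0,"turn":0},{"x":0,"y":0,"z":0,"turn":0}]'  && python3 -m crank '[{"x":-1.8,"y":1.9,"z":0,"turn":0},{"x":-1.8,"y":1.9,"z":0,"turn":0},{"x":-1.8,"y":1.9,"z":0,"turn":0},{"x":-1.8,"y":1.9,"z":0,"turn":0},{"x":-1.8,"y":1.9,"z":0,"turn":0}]' && python3 -m crank '[{"x":-1.8,"y":1.9,"z":0,"turn":0},{"x":-1.8,"y":1.9,"z":0,"turn":0},{"x":-1.8,"y":1.9,"z":0,"turn":0},{"x":-1.8,"y":1.9,"z":0,"turn":0},{"x":-1.8,"y":1.9,"z":0,"turn":0}]' && python3 -m crank '[{"x":0,"y":0,"z":0,"turn":0},{"x":0,"y":0,"z":0,"turn":0},{"x":0,"y":0,"z":0,"turn":0},{"x":0,"y":0,"z":0,"turn":0}]' && python3 - <<'E'
from h import *
M=manip.camera_model("wrist");p,d=manip.grab_frame("wrist");cv2.imwrite("pics/w2.png",p[...,::-1]);np.savez("w2.npz",p=p,d=d,W=M["world_to_cam"])
E
```

```text
time: 5.55
tool_pos: [0.4466, 0.1276, 0.1611]
tool_rot: [-0.0, 0.795, 0.607, -0.0]
contact_force: [0.1, -0.6, -1.6]
gripper_width: 0.118
grasp_force: 59.9
time: 6.05
tool_pos: [0.4468, 0.1277, 0.1701]
tool_rot: [-0.0, 0.708, 0.706, -0.0]
contact_force: [0.4, -0.3, -1.4]
gripper_width: 0.116
grasp_force: 59.9
time: 6.55
tool_pos: [0.5425, 0.0369, 0.17]
tool_rot: [-0.0, 0.708, 0.707, -0.0]
contact_force: [1.6, -0.5, -0.6]
gripper_width: 0.111
grasp_force: 59.9
time: 7.05
tool_pos: [0.6375, -0.053, 0.1698]
tool_rot: [-0.0, 0.708, 0.707, -0.0]
contact_force: [1.0, -0.0, -1.3]
gripper_width: 0.116
grasp_force: 59.9
time: 7.45
tool_pos: [0.6364, -0.0515, 0.1702]
tool_rot: [-0.0, 0.707, 0.707, -0.0]
contact_force: [0.6, 0.3, -1.1]
gripper_width: 0.117
grasp_force: 59.9
```

View pics/w2.png

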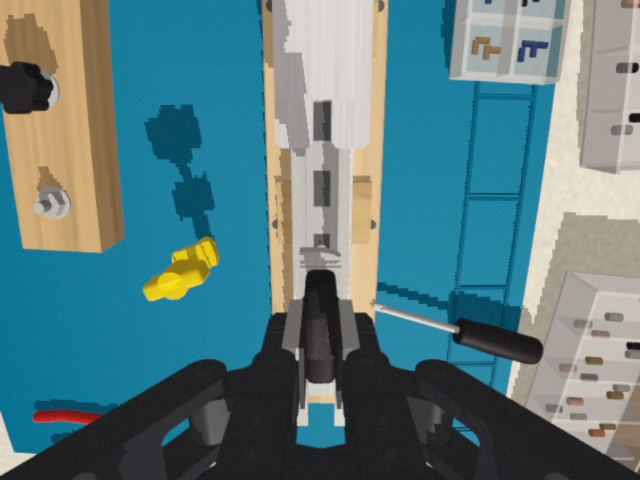

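The wing is held upright at about (320,330), in line with the image columns. The channel slot lies ahead at col ~322 and the spring shows at (320,255). I'm measuring the channel centre and slot end from this view.

```bash
python3 - <<'E'
from h import *
M=manip.camera_model("wrist");f=np.load("w2.npz");p,d=f["p"],f["d"]
v,u=np.mgrid[0:480,0:640];T=np.linalg.inv(f["W"]);K=M["mtx"]
a,b=(u-K[0,2])/K[0,0],(v-K[1,2])/K[1,1];sa,sb=a.copy(),b.copy()
for _ in range(20): r=1+M["k1"]*(sa**2+sb**2);sa,sb=a/r,b/r
P=np.stack([sa*d,sb*d,d],-1)@T[:3,:3].T+T[:3,3]
for y in(.08,.06,.03,.025,.02,.015,.0,-.005,-.01,-.015,-.02):
    m=(abs(P[...,1]-y)<.002)&(P[...,2]>.05)&(P[...,2]<.075)&(abs(P[...,0]-.64)<.05)&(d>0)
    x=np.sort(P[...,0][m])
    if len(x)<4: continue
    g=np.diff(x);i=g.argmax();print(y,x[[0,-1]].round(4),"gap",x[[i,i+1]].round(4),"mid",((x[i]+x[i+1])/2).round(4),((x[0]+x[-1])/2).round(4),"z",np.median(P[...,2][m]).round(4))
for x in (.634,.636,.638,.64,.642,.65,.615):
    m=(abs(P[...,0]-x)<.001)&(P[...,2]>.0605)&(P[...,2]<.07)&(P[...,1]>-.03)&(d>0); print(x,np.sort(P[...,1][m])[:4].round(4))
# wing top
m=(abs(P[...,0]-.638)<.03)&(abs(P[...,1]+.05)<.04)&(P[...,2]>.185)&(P[...,2]<.21)&(p.max(2)<75)&(d>0)
q=P[m];print(m.sum(),np.median(q[:,2]),q[:,1].min(),q[:,1].max())
for y in(-.066,-.062,-.058,-.05,-.042,-.036,-.034): 
    k=abs(q[:,1]-y)<.0015; print(y,q[k,0].min().round(4) if k.any() else 0,q[k,0].max().round(4) if k.any() else 0)
E
```

```text
0.08 [0.6097 0.6692] gap [0.6373 0.6379] mid 0.6376 0.6395 z 0.0633
0.06 [0.6098 0.6692] gap [0.6373 0.6379] mid 0.6376 0.6395 z 0.0633
0.03 [0.609  0.6689] gap [0.633  0.6454] mid 0.6392 0.639 z 0.0634
0.025 [0.6095 0.669 ] gap [0.6329 0.6455] mid 0.6392 0.6392 z 0.0634
0.02 [0.6092 0.6686] gap [0.6329 0.6455] mid 0.6392 0.6389 z 0.0634
0.015 [0.6092 0.6693] gap [0.6329 0.6456] mid 0.6392 0.6393 z 0.0635
0.0 [0.6188 0.6598] gap [0.6281 0.6504] mid 0.6393 0.6393 z 0.0584
-0.005 [0.6188 0.6598] gap [0.6281 0.6505] mid 0.6393 0.6393 z 0.0587
-0.01 [0.6186 0.6594] gap [0.628  0.6502] mid 0.6391 0.639 z 0.0583
-0.015 [0.6192 0.6594] gap [0.628  0.6502] mid 0.6391 0.6393 z 0.0583
-0.02 [0.6191 0.6596] gap [0.6279 0.6502] mid 0.639 0.6393 z 0.0584
0.634 [0.0346 0.0346 0.0346 0.0351]
0.636 [0.0345 0.0346 0.0346 0.0352]
0.638 [0.0346 0.0346 0.0346 0.0351]
0.64 [0.0345 0.0346 0.0346 0.0352]
0.642 [0.0346 0.0346 0.0346 0.0346]
0.65 [-0.0101  0.0044  0.0044  0.0044]
0.615 [0.005  0.005  0.0051 0.0056]
3905 0.19883700358962159 -0.07428797517198903 -0.03267593384508076
-0.066 0.6331 0.6435
-0.062 0.6333 0.6433
-0.058 0.6333 0.6433
-0.05 0.6332 0.6433
-0.042 0.6316 0.6499
-0.036 0.6326 0.6439
-0.034 0.6327 0.6437
```

```bash
python3 -m crank '[{"x":0,"y":0.08,"z":1.5,"turn":0},{"x":0,"y":0,"z":1.5,"turn":0},{"x":0,"y":0,"z":1.5,"turn":0},{"x":0,"y":0,"z":1.5,"turn":0},{"x":0,"y":0,"z":0.7,"turn":0}]' && python3 -m crank '[{"x":0,"y":0,"z":0.4,"turn":0},{"x":0,"y":0,"z":0.3,"turn":0},{"x":0,"y":0,"z":0.2,"turn":0},{"x":0,"y":0,"z":0,"turn":0},{"x":0,"y":0,"z":0,"turn":0}]'
```

```text
time: 8.0
tool_pos: [0.6361, -0.0519, 0.0997]
tool_rot: [-0.002, 0.707, 0.707, -0.001]
contact_force: [-0.1, 0.4, -0.9]
gripper_width: 0.115
grasp_force: 59.9
time: 8.5
tool_pos: [0.6382, -0.0523, 0.0949]
tool_rot: [0.0, 0.707, 0.707, 0.0]
contact_force: [-0.4, 0.2, -0.1]
gripper_width: 0.115
grasp_force: 59.9
```

```bash
cat > rel.py <<'E'
from h import *
s=manip.state();M=manip.camera_model("wrist");p,d=manip.grab_frame("wrist")
print("tcp",s["tool_pos"].round(4),"F",s["contact_force"].round(2))
v,u=np.mgrid[0:480,0:640];T=np.linalg.inv(M["world_to_cam"]);K=M["mtx"]
a,b=(u-K[0,2])/K[0,0],(v-K[1,2])/K[1,1];sa,sb=a.copy(),b.copy()
for _ in range(20): r=1+M["k1"]*(sa**2+sb**2);sa,sb=a/r,b/r
P=np.stack([sa*d,sb*d,d],-1)@T[:3,:3].T+T[:3,3]
t=s["tool_pos"]
for y in(0,.005,.01,.02,.03):
    m=(abs(P[...,1]-y)<.002)&(P[...,2]>.05)&(P[...,2]<.075)&(abs(P[...,0]-.64)<.05)&(d>0)
    x=np.sort(P[...,0][m])
    if len(x)>4: g=np.diff(x);i=g.argmax();print("y",y,"mid",((x[i]+x[i+1])/2).round(4),((x[0]+x[-1])/2).round(4),"z",np.median(P[...,2][m]).round(4))
m=(abs(P[...,0]-.638)<.003)&(P[...,2]>.0605)&(P[...,2]<.07)&(P[...,1]>.0)&(d>0); print("slot end",np.sort(P[...,1][m])[:3].round(4))
m=(abs(P[...,0]-t[0])<.03)&(abs(P[...,1]-t[1])<.03)&(abs(P[...,2]-t[2]-.0285)<.006)&(p.max(2)<75)&(d>0)
q=P[m]; print("wing z",np.median(q[:,2]).round(4),"rng x",np.percentile(q[:,0],[.2,50,99.8]).round(4),"rng y",np.percentile(q[:,1],[.2,50,99.8]).round(4))
for o in(-.014,-.010,.008,.014,.018):
  for ax in (0,1):
    k=abs(q[:,1-ax]-t[1-ax]-o)<.0015
    if k.sum()>5: print("xy"[ax],"mid at off",o,((q[k,ax].min()+q[k,ax].max())/2).round(4),(q[k,ax].max()-q[k,ax].min()).round(4))
E
python3 rel.py
```

```text
tcp [ 0.6382 -0.0523  0.0949] F [-0.43  0.17 -0.15]
y 0 mid 0.6392 0.6392 z 0.0585
y 0.005 mid 0.6392 0.6392 z 0.0633
y 0.01 mid 0.6392 0.639 z 0.0635
y 0.02 mid 0.6392 0.6391 z 0.0634
y 0.03 mid 0.6392 0.6391 z 0.0634
slot end [0.0345 0.0345 0.0345]
wing z 0.1235 rng x [0.6221 0.6399 0.6577] rng y [-0.0748 -0.0469 -0.0338]
x mid at off -0.014 0.6401 0.0103
y mid at off -0.014 -0.0453 0.0014
x mid at off -0.01 0.6401 0.0101
y mid at off -0.01 -0.0454 0.0012
x mid at off 0.008 0.6399 0.0363
y mid at off 0.008 -0.0539 0.0385
x mid at off 0.014 0.6399 0.0117
y mid at off 0.014 -0.0456 0.0014
x mid at off 0.018 0.6401 0.0106
y mid at off 0.018 -0.0454 0.0014
```

```bash
python3 -m crank '[{"x":0,"y":-0.09,"z":0,"turn":0},{"x":0,"y":0,"z":0,"turn":0},{"x":0,"y":0,"z":0,"turn":0}]' && python3 -m crank '[{"x":0,"y":0,"z":0.2,"turn":0},{"x":0,"y":0,"z":0.2,"turn":0},{"x":0,"y":0,"z":0,"turn":0},{"x":0,"y":0,"z":0,"turn":0}]'
```

```text
time: 8.85
tool_pos: [0.6369, -0.0523, 0.0944]
tool_rot: [0.0, 0.707, 0.707, 0.0]
contact_force: [0.7, 0.4, -1.5]
gripper_width: 0.115
grasp_force: 59.9
time: 9.25
tool_pos: [0.6368, -0.0522, 0.0899]
tool_rot: [-0.0, 0.707, 0.707, -0.0]
contact_force: [0.7, 0.4, -1.5]
gripper_width: 0.114
grasp_force: 59.9
```

```bash
python3 -m crank '[{"x":0,"y":0.04,"z":0.1,"turn":0},{"x":0,"y":0,"z":0.1,"turn":0},{"x":0,"y":0,"z":0,"turn":0}]' && python3 -m crank '[{"x":0,"y":0,"z":0.1,"turn":0},{"x":0,"y":0,"z":0.1,"turn":0},{"x":0,"y":0,"z":0,"turn":0}]'
```

```text
time: 9.55
tool_pos: [0.6372, -0.0522, 0.088]
tool_rot: [-0.0, 0.707, 0.707, -0.0]
contact_force: [0.2, -0.1, -0.5]
gripper_width: 0.115
grasp_force: 59.9
time: 9.85
tool_pos: [0.6372, -0.0523, 0.086]
tool_rot: [-0.0, 0.707, 0.707, -0.0]
contact_force: [0.1, 0.1, -2.0]
gripper_width: 0.114
grasp_force: 59.9
```

```bash
python3 -m crank '[{"x":0,"y":0,"z":0.15,"turn":0},{"x":0,"y":0,"z":0.15,"turn":0},{"x":0,"y":0,"z":0.15,"turn":0},{"x":0,"y":0,"z":0,"turn":0}]' && python3 -m crank '[{"x":0,"y":0,"z":0.15,"turn":0},{"x":0,"y":0,"z":0.15,"turn":0},{"x":0,"y":0,"z":0.15,"turn":0},{"x":0,"y":0,"z":0,"turn":0}]'
```

```text
time: 10.25
tool_pos: [0.637, -0.0522, 0.0812]
tool_rot: [-0.0, 0.707, 0.707, -0.0]
contact_force: [-0.3, -0.7, -0.9]
gripper_width: 0.114
grasp_force: 59.9
time: 10.65
tool_pos: [0.6376, -0.0523, 0.0776]
tool_rot: [0.0, 0.707, 0.707, 0.0]
contact_force: [-0.5, 0.3, 3.2]
gripper_width: 0.116
grasp_force: 60.3
```

```bash
python3 -m crank '[{"x":0,"y":0,"z":0.15,"turn":0},{"x":0,"y":0,"z":0.15,"turn":0},{"x":0,"y":0,"z":0.12,"turn":0},{"x":0,"y":0,"z":0,"turn":0},{"x":0,"y":0,"z":0,"turn":0}]'
```

```text
time: 11.15
tool_pos: [0.6377, -0.0523, 0.0735]
tool_rot: [0.0, 0.707, 0.707, 0.0]
contact_force: [0.0, 0.2, 4.1]
gripper_width: 0.117
grasp_force: 60.6
```

```bash
python3 -m crank '[{"x":0,"y":0,"z":0.07,"turn":0},{"x":0,"y":0,"z":0.07,"turn":0},{"x":0,"y":0,"z":0,"turn":0},{"x":0,"y":0,"z":0,"turn":0}]'; python3 rel.py
```

```text
time: 11.55
tool_pos: [0.6376, -0.0523, 0.072]
tool_rot: [0.0, 0.707, 0.707, 0.0]
contact_force: [-0.2, -0.2, 4.7]
gripper_width: 0.121
grasp_force: 60.7
tcp [ 0.6376 -0.0523  0.072 ] F [-0.21 -0.22  4.67]
y 0 mid 0.6391 0.6391 z 0.0583
y 0.005 mid 0.6391 0.6389 z 0.0633
y 0.01 mid 0.6391 0.639 z 0.0635
y 0.02 mid 0.6392 0.6389 z 0.0634
y 0.03 mid 0.6391 0.6392 z 0.0634
slot end [0.0345 0.0345 0.0346]
wing z 0.1006 rng x [0.6215 0.6389 0.6571] rng y [-0.0752 -0.0466 -0.0338]
x mid at off -0.014 0.6395 0.0104
y mid at off -0.014 -0.0454 0.0016
x mid at off -0.01 0.6395 0.0101
y mid at off -0.01 -0.0454 0.0011
x mid at off 0.008 0.6393 0.0363
y mid at off 0.008 -0.0542 0.0391
x mid at off 0.014 0.6393 0.0116
y mid at off 0.014 -0.0455 0.0013
x mid at off 0.018 0.6393 0.0109
y mid at off 0.018 -0.0454 0.0012
```

```bash
python3 -m crank '[{"x":0,"y":0,"z":0,"turn":0.1},{"x":0,"y":0,"z":0,"turn":0.1},{"x":0,"y":0,"z":0,"turn":0.1},{"x":0,"y":0,"z":0,"turn":0.1},{"x":0,"y":0,"z":0,"turn":0}]'; python3 -c "
from h import *;s=manip.state();print(s['ft_torque'],s['tool_pos'],s['tool_rot'])"
```

```text
time: 12.1
tool_pos: [0.638, -0.0525, 0.0722]
tool_rot: [0.001, 0.834, 0.552, 0.001]
contact_force: [0.0, -0.8, 5.2]
gripper_width: 0.118
grasp_force: 60.7
[-0.06381149 -0.03246333 -0.04592377] [ 0.63799994 -0.05248398  0.07217557] [6.52071310e-04 8.33943406e-01 5.51849307e-01 5.59357966e-04]
```

```bash
python3 -m crank '[{"x":0,"y":0,"z":0,"turn":0.12},{"x":0,"y":0,"z":0,"turn":0.12},{"x":0,"y":0,"z":0,"turn":0.12},{"x":0,"y":0,"z":0,"turn":0.12},{"x":0,"y":0,"z":0,"turn":0}]' && python3 -m crank '[{"x":0,"y":0,"z":0,"turn":0.12},{"x":0,"y":0,"z":0,"turn":0.12},{"x":0,"y":0,"z":0,"turn":0.12},{"x":0,"y":0,"z":0,"turn":0},{"x":0,"y":0,"z":0,"turn":0}]'; python3 -c "
from h import *;s=manip.state();print(s['ft_torque'],s['tool_pos'],s['tool_rot'])"
```

```text
time: 12.6
tool_pos: [0.638, -0.0525, 0.0722]
tool_rot: [0.001, 0.941, 0.338, 0.001]
contact_force: [0.5, -0.2, 5.6]
gripper_width: 0.115
grasp_force: 60.7
time: 13.1
tool_pos: [0.6383, -0.0527, 0.0724]
tool_rot: [0.001, 0.986, 0.165, 0.001]
contact_force: [1.3, -0.3, 4.8]
gripper_width: 0.111
grasp_force: 60.7
[-0.15796903 -0.21568944 -0.07056545] [ 0.6383351  -0.05266195  0.0723817 ] [6.23604296e-04 9.86362038e-01 1.64584752e-01 1.18384832e-03]
```

```bash
python3 -m crank '[{"x":0,"y":0,"z":0,"turn":0.11},{"x":0,"y":0,"z":0,"turn":0.11},{"x":0,"y":0,"z":0,"turn":0.11},{"x":0,"y":0,"z":0,"turn":0},{"x":0,"y":0,"z":0,"turn":0}]'; python3 -c "
from h import *;s=manip.state();print(s['ft_torque'],s['tool_pos'],s['tool_rot'])"; python3 rel.py
```

```text
time: 13.6
tool_pos: [0.6385, -0.0527, 0.0725]
tool_rot: [0.0, 1.0, 0.001, 0.001]
contact_force: [2.5, 0.5, 5.4]
gripper_width: 0.119
grasp_force: 60.7
[-0.17511658 -0.29834198  0.03693753] [ 0.63848303 -0.0527027   0.0724761 ] [4.70392350e-04 9.99998188e-01 1.13893128e-03 1.45110070e-03]
tcp [ 0.6385 -0.0527  0.0725] F [2.49 0.53 5.37]
y 0 mid 0.6393 0.6391 z 0.0581
y 0.005 mid 0.6399 0.6399 z 0.0623
y 0.01 mid 0.6392 0.6393 z 0.0633
y 0.02 mid 0.6393 0.639 z 0.0633
y 0.03 mid 0.6391 0.639 z 0.0632
slot end [0.0339 0.0342 0.0342]
wing z 0.101 rng x [0.6176 0.6444 0.6588] rng y [-0.0705 -0.0527 -0.0348]
x mid at off -0.014 0.6473 0.0015
y mid at off -0.014 -0.0529 0.0104
y mid at off -0.01 -0.0529 0.0101
y mid at off 0.008 -0.0526 0.0369
x mid at off 0.014 0.6473 0.0015
y mid at off 0.014 -0.0528 0.0129
x mid at off 0.018 0.6469 0.0011
y mid at off 0.018 -0.0527 0.011
```

```bash
python3 -m crank '[{"x":0.08,"y":0,"z":0,"turn":0},{"x":0,"y":0,"z":0,"turn":0},{"x":0,"y":0,"z":0,"turn":0}]' && python3 -m crank '[{"x":0,"y":0,"z":-0.08,"turn":0},{"x":0,"y":0,"z":-0.08,"turn":0},{"x":0,"y":0,"z":-0.08,"turn":0},{"x":0,"y":0,"z":0,"turn":0},{"x":0,"y":0,"z":0,"turn":0}]'
```

```text
time: 13.95
tool_pos: [0.6387, -0.0527, 0.0722]
tool_rot: [0.0, 1.0, 0.001, 0.001]
contact_force: [-0.2, -1.2, 5.4]
gripper_width: 0.115
grasp_force: 60.7
time: 14.45
tool_pos: [0.6385, -0.0525, 0.0743]
tool_rot: [0.0, 1.0, 0.001, 0.001]
contact_force: [1.0, -1.0, 5.1]
gripper_width: 0.118
grasp_force: 60.6
```

```bash
python3 -m crank '[{"x":0,"y":0,"z":-0.07,"turn":0},{"x":0,"y":0,"z":0,"turn":0},{"x":0,"y":0,"z":0,"turn":0}]' && python3 -m crank '[{"x":0,"y":0,"z":-0.07,"turn":0},{"x":0,"y":0,"z":0,"turn":0},{"x":0,"y":0,"z":0,"turn":0}]'; python3 rel.py
```

```text
time: 14.75
tool_pos: [0.6383, -0.0523, 0.0746]
tool_rot: [0.0, 1.0, 0.0, 0.0]
contact_force: [2.8, -1.4, 3.8]
gripper_width: 0.117
grasp_force: 60.4
time: 15.05
tool_pos: [0.6381, -0.0522, 0.0751]
tool_rot: [-0.0, 1.0, 0.0, 0.0]
contact_force: [4.2, -0.6, 0.6]
gripper_width: 0.117
grasp_force: 60.2
tcp [ 0.6381 -0.0522  0.0751] F [ 4.23 -0.65  0.6 ]
y 0 mid 0.6393 0.639 z 0.0582
y 0.005 mid 0.6393 0.6399 z 0.0624
y 0.01 mid 0.6392 0.6393 z 0.0633
y 0.02 mid 0.6391 0.6392 z 0.0633
y 0.03 mid 0.6394 0.639 z 0.0633
slot end [0.0336 0.0339 0.0341]
wing z 0.1036 rng x [0.6173 0.6442 0.6586] rng y [-0.0701 -0.0522 -0.0343]
x mid at off -0.014 0.6467 0.0014
y mid at off -0.014 -0.0524 0.0104
y mid at off -0.01 -0.0524 0.0101
y mid at off 0.008 -0.0522 0.0366
x mid at off 0.014 0.6469 0.0014
y mid at off 0.014 -0.0524 0.013
x mid at off 0.018 0.6467 0.0012
y mid at off 0.018 -0.0522 0.0111
```

```bash
python3 -m crank '[{"x":0.08,"y":0,"z":0,"turn":0},{"x":0,"y":0,"z":0,"turn":0},{"x":0,"y":0,"z":0,"turn":0},{"x":0,"y":0,"z":0,"turn":0}]'; python3 -c "
from h import *;s=manip.state();print(s['ft_torque'],s['joint_efforts'])"; python3 rel.py | egrep 'tcp|wing'
```

```text
time: 15.5
tool_pos: [0.6385, -0.0522, 0.0751]
tool_rot: [-0.0, 1.0, 0.0, -0.001]
contact_force: [0.9, -0.7, 1.0]
gripper_width: 0.116
grasp_force: 60.2
[-0.21100298 -0.30433982  0.00965422] [ 6.76186234e-01 -4.17155027e+01 -3.22671139e+01  2.77311048e-01
  5.32004088e-01  2.84329135e-04]
tcp [ 0.6385 -0.0522  0.0751] F [ 0.88 -0.71  1.03]
wing z 0.1037 rng x [0.6174 0.6444 0.659 ] rng y [-0.0701 -0.0522 -0.0342]
```

```bash
python3 -m crank '[{"x":0.06,"y":0,"z":-0.04,"turn":0},{"x":0,"y":0,"z":0,"turn":0},{"x":0,"y":0,"z":0,"turn":0},{"x":0,"y":0,"z":0,"turn":0}]'; python3 rel.py | egrep 'tcp|wing'
```

```text
time: 15.95
tool_pos: [0.6388, -0.0522, 0.0752]
tool_rot: [-0.0, 1.0, 0.0, -0.001]
contact_force: [-0.8, -1.0, -0.2]
gripper_width: 0.117
grasp_force: 60.1
tcp [ 0.6388 -0.0522  0.0752] F [-0.76 -0.98 -0.15]
wing z 0.1038 rng x [0.618  0.6445 0.6593] rng y [-0.07   -0.0522 -0.0343]
```

```bash
python3 -m crank '[{"x":0,"y":-0.3,"z":0,"turn":0},{"x":0,"y":-0.5,"z":0,"turn":0},{"x":0,"y":-0.5,"z":0,"turn":0},{"x":0,"y":-0.5,"z":0,"turn":0},{"x":0,"y":0,"z":0,"turn":0}]' && python3 -m crank '[{"x":0,"y":-0.5,"z":0,"turn":0},{"x":0,"y":-0.5,"z":0,"turn":0},{"x":0,"y":-0.5,"z":0,"turn":0},{"x":0,"y":-0.5,"z":0,"turn":0},{"x":0,"y":0,"z":0,"turn":0}]'; python3 rel.py
```

```text
time: 16.5
tool_pos: [0.6391, -0.0335, 0.0753]
tool_rot: [-0.0, 1.0, 0.001, -0.0]
contact_force: [-0.1, -3.5, -3.3]
gripper_width: 0.116
grasp_force: 59.6
time: 17.0
tool_pos: [0.6391, -0.0138, 0.0753]
tool_rot: [-0.0, 1.0, 0.001, -0.001]
contact_force: [-0.3, -3.5, -4.3]
gripper_width: 0.114
grasp_force: 59.5
tcp [ 0.6391 -0.0138  0.0753] F [-0.28 -3.54 -4.29]
y 0 mid 0.6391 0.6441 z 0.0581
y 0.005 mid 0.6399 0.6474 z 0.0627
y 0.01 mid 0.6394 0.6454 z 0.0633
y 0.02 mid 0.6393 0.639 z 0.0633
y 0.03 mid 0.6394 0.6394 z 0.0633
slot end [0.0345 0.0345 0.0345]
wing z 0.1038 rng x [0.6186 0.645  0.6595] rng y [-0.0317 -0.0138  0.0041]
x mid at off -0.014 0.6478 0.0015
y mid at off -0.014 -0.014 0.0104
y mid at off -0.01 -0.014 0.0101
y mid at off 0.008 -0.0138 0.0367
x mid at off 0.014 0.6479 0.0014
y mid at off 0.014 -0.014 0.013
x mid at off 0.018 0.6479 0.0013
y mid at off 0.018 -0.0138 0.011
```

```bash
python3 -m crank '[{"x":0,"y":-0.5,"z":0.03,"turn":0},{"x":0,"y":-0.5,"z":0,"turn":0},{"x":0,"y":-0.5,"z":0,"turn":0},{"x":0,"y":-0.5,"z":0,"turn":0},{"x":0,"y":0,"z":0,"turn":0}]' && python3 -m crank '[{"x":0,"y":-0.5,"z":0,"turn":0},{"x":0,"y":-0.5,"z":0,"turn":0},{"x":0,"y":-0.5,"z":0,"turn":0},{"x":0,"y":-0.3,"z":0,"turn":0},{"x":0,"y":0,"z":0,"turn":0}]'
```

```text
time: 17.55
tool_pos: [0.6392, 0.006, 0.0752]
tool_rot: [-0.0, 1.0, 0.001, -0.0]
contact_force: [-0.2, -3.6, -4.3]
gripper_width: 0.115
grasp_force: 59.5
time: 18.05
tool_pos: [0.6392, 0.0237, 0.0752]
tool_rot: [0.0, 1.0, 0.0, -0.0]
contact_force: [0.5, -4.4, -5.5]
gripper_width: 0.117
grasp_force: 59.5
```

```bash
python3 -m crank '[{"x":0,"y":-0.15,"z":0.05,"turn":0},{"x":0,"y":-0.15,"z":0,"turn":0},{"x":0,"y":-0.15,"z":0,"turn":0},{"x":0,"y":0,"z":0,"turn":0}]' && python3 -m crank '[{"x":0,"y":-0.1,"z":0,"turn":0},{"x":0,"y":-0.1,"z":0,"turn":0},{"x":0,"y":0,"z":0,"turn":0}]'  && python3 -m crank '[{"x":0,"y":-0.1,"z":0,"turn":0},{"x":0,"y":0,"z":0,"turn":0}]'
```

```text
time: 18.45
tool_pos: [0.6396, 0.0284, 0.0752]
tool_rot: [-0.0, 1.0, 0.0, 0.0]
contact_force: [0.8, -4.1, -3.1]
gripper_width: 0.116
grasp_force: 59.7
time: 18.75
tool_pos: [0.6396, 0.0304, 0.0752]
tool_rot: [-0.0, 1.0, 0.0, 0.0]
contact_force: [0.4, -3.8, -2.1]
gripper_width: 0.115
grasp_force: 59.7
time: 18.95
tool_pos: [0.6396, 0.0314, 0.0752]
tool_rot: [-0.0, 1.0, 0.0, 0.0]
contact_force: [-0.1, -3.4, -1.7]
gripper_width: 0.118
grasp_force: 59.8
```

```bash
python3 -m crank '[{"x":0,"y":-0.1,"z":0,"turn":0},{"x":0,"y":0,"z":0,"turn":0}]' && python3 -m crank '[{"x":0,"y":-0.1,"z":0,"turn":0},{"x":0,"y":0,"z":0,"turn":0}]';python3 rel.py
```

```text
time: 19.15
tool_pos: [0.6396, 0.0317, 0.0752]
tool_rot: [0.001, 1.0, 0.0, 0.0]
contact_force: [0.5, -6.0, -2.2]
gripper_width: 0.121
grasp_force: 59.8
time: 19.35
tool_pos: [0.6396, 0.032, 0.0752]
tool_rot: [0.001, 1.0, 0.0, 0.0]
contact_force: [-0.8, -7.6, -2.7]
gripper_width: 0.119
grasp_force: 59.8
tcp [0.6396 0.032  0.0752] F [-0.83 -7.59 -2.72]
y 0 mid 0.6394 0.6393 z 0.0581
y 0.005 mid 0.6395 0.6427 z 0.0632
y 0.01 mid 0.6396 0.6487 z 0.0634
y 0.02 mid 0.643 0.6507 z 0.0633
y 0.03 mid 0.6639 0.6604 z 0.0634
slot end [0.0393 0.0393 0.0394]
wing z 0.1036 rng x [0.6191 0.6454 0.66  ] rng y [0.0142 0.0321 0.0499]
x mid at off -0.014 0.6484 0.0013
y mid at off -0.014 0.0319 0.0104
y mid at off -0.01 0.0319 0.0101
y mid at off 0.008 0.0321 0.0365
x mid at off 0.014 0.6483 0.0017
y mid at off 0.014 0.0319 0.0131
x mid at off 0.018 0.6482 0.001
y mid at off 0.018 0.0321 0.011
```

```bash
python3 -m crank '[{"x":0,"y":-0.08,"z":0.03,"turn":0},{"x":0,"y":0,"z":0,"turn":0},{"x":0,"y":0,"z":0,"turn":0}]' && python3 -m crank '[{"x":0,"y":0,"z":0,"turn":0},{"x":0,"y":0,"z":0,"turn":0},{"x":0,"y":0,"z":0,"turn":0},{"x":0,"y":0,"z":0,"turn":0},{"x":0,"y":0,"z":0,"turn":0}]' 45; python3 rel.py | egrep 'tcp|wing|y mid'
```

```text
time: 19.7
tool_pos: [0.6397, 0.0322, 0.0751]
tool_rot: [0.002, 1.0, 0.0, 0.0]
contact_force: [1.0, -8.9, -0.8]
gripper_width: 0.114
grasp_force: 59.9
time: 20.2
tool_pos: [0.6395, 0.0345, 0.0748]
tool_rot: [-0.0, 1.0, 0.001, 0.0]
contact_force: [-0.2, 0.1, -0.3]
gripper_width: 0.447
grasp_force: 0.0
tcp [0.6395 0.0345 0.0748] F [-0.25  0.13 -0.33]
wing z 0.1036 rng x [0.6189 0.6426 0.66  ] rng y [0.005  0.0311 0.0643]
y mid at off -0.014 0.031 0.0108
y mid at off -0.01 0.0396 0.0283
y mid at off 0.008 0.0346 0.0599
y mid at off 0.014 0.0344 0.0414
y mid at off 0.018 0.0311 0.0112
```

```bash
python3 -m crank '[{"x":0,"y":0.3,"z":0,"turn":0},{"x":0,"y":0,"z":-1,"turn":0},{"x":0,"y":0,"z":-2,"turn":0},{"x":0,"y":0,"z":-2,"turn":0},{"x":0,"y":0,"z":-2,"turn":0}]' && python3 -m crank '[{"x":-3,"y":0,"z":-2,"turn":0},{"x":-3,"y":0,"z":-2,"turn":0},{"x":0,"y":0,"z":0,"turn":0},{"x":0,"y":0,"z":0,"turn":0},{"x":0,"y":0,"z":0,"turn":0}]'; python3 - <<'E'
from h import *
M=manip.camera_model("wrist");p,d=manip.grab_frame("wrist");cv2.imwrite("pics/w3.png",p[...,::-1])
v,u=np.mgrid[0:480,0:640];T=np.linalg.inv(M["world_to_cam"]);K=M["mtx"]
a,b=(u-K[0,2])/K[0,0],(v-K[1,2])/K[1,1];sa,sb=a.copy(),b.copy()
for _ in range(20): r=1+M["k1"]*(sa**2+sb**2);sa,sb=a/r,b/r
P=np.stack([sa*d,sb*d,d],-1)@T[:3,:3].T+T[:3,3]
m=(abs(P[...,0]-.639)<.03)&(abs(P[...,1]-.031)<.03)&(abs(P[...,2]-.1035)<.005)&(p.max(2)<90)&(d>0)
q=P[m];print(m.sum(),np.median(q[:,2]),cv2.minAreaRect((q[:,:2]*1000).astype(np.float32)))
for x in(-.017,-.014,.012,.016):
    k=abs(q[:,0]-.639-x)<.0015;print(x,(q[k,1].min()+q[k,1].max())/2 if k.any() else 0,np.median(q[k,2]))
for x in(.634,.639,.644):
    m=(abs(P[...,0]-x)<.001)&(P[...,2]>.0605)&(P[...,2]<.07)&(P[...,1]>0)&(d>0);print(x,np.sort(P[...,1][m])[:3].round(4))
E
```

```text
time: 20.75
tool_pos: [0.6396, 0.0309, 0.1463]
tool_rot: [-0.0, 1.0, 0.0, 0.0]
contact_force: [0.3, -0.5, 0.4]
gripper_width: 0.453
grasp_force: 0.0
time: 21.25
tool_pos: [0.5796, 0.0309, 0.1842]
tool_rot: [-0.0, 1.0, 0.0, -0.0]
contact_force: [-0.2, 0.2, 0.6]
gripper_width: 0.452
grasp_force: 0.0
1569 0.1036756215512312 ((638.8084716796875, 31.063831329345703), (18.63128089904785, 40.34459686279297), 77.01508331298828)
-0.017 0.03092202642849186 0.10359207520337962
-0.014 0.03091386150912784 0.10360570409216588
0.012 0.030925415236856588 0.10370170088701389
0.016 0.0309217934209206 0.10363079765032135
0.634 [0.0424 0.0424 0.0425]
0.639 [0.0417 0.0417 0.0417]
0.644 [0.0093 0.0107 0.0127]
```

View pics/w3.png

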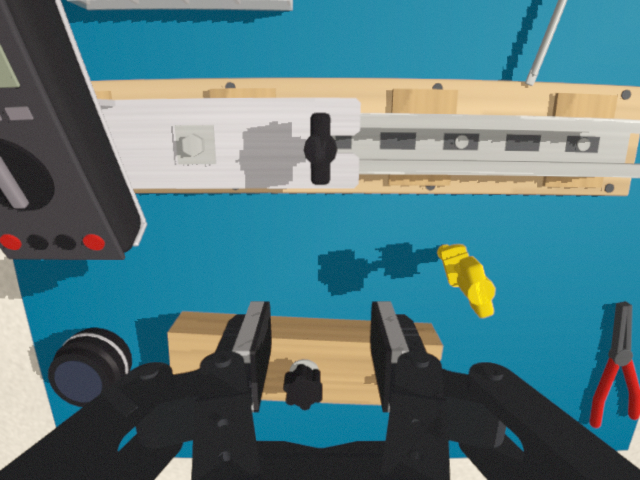

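The wrist view shows the wing at (320,148), square across the channel and upright. The stud is in the foot slot at y = 0.0309, against an expected home of about 0.0305. The other things are where they were and the robot touches nothing.

```bash
python3 -c "
from plant import manip;print(manip.job_done())"
```

```text
the job is handed in; nothing more can be done
None
```

I handed the job in at about 21 s: the nut is caught under the channel lips, upright and square across. Its stud is against the slot end within about half a millimetre by camera, and the gripper is clear. The hand-in returned no verdict.

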